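# Put the dry press mould away in the drawer

### The job

One of the two plaster press moulds on the sloping drying rack is dry (chalk white, spoon-shaped hollow): take it off the rack and set it down gently in the open drawer, flat and hollow side up, lengthwise beside the mould already lying there, and let go of it. Then slide the drawer fully shut without slamming it. Leave the damp grey mould where it is on the rack, and do not disturb the bucket.

Things in the scene. Friction and masses are not known exactly. Their poses are not given: they have to be found in the camera images.
- dry_mould: Mould to put away: chalk-white plaster block, 140 long (x), 58 wide (y), 44 thick (z), 0.3 to 0.5 kg; pink-stained spoon-shaped hollow in its upper face, 13 deep, bowl at +x. Origin: centre of its underside; z points out of the hollow face. It starts on the rack's slope, left or right, hollow up, +x up the slope, so its z leans 0.6 rad from vertical.
- damp_mould: Damp, dark grey plaster mould of the same size and axes with a leaf-shaped hollow, lying in the other place on the rack. It stays there.
- stored_mould: White plaster mould, same size and axes as dry_mould, loose, already lying flat in the drawer, lengthwise to within 5 degrees, left, right or in the middle. The wider gap beside it is always at least 110 wide.
- rack: Wooden drying rack, fixed, 250 wide (y), 120 high. Origin: on the bench below its middle; -x points to its low side, which faces right, towards the chest. Its slats slope up 0.6 rad (34 degrees) towards +x from x = -70, z = 40, where a ledge stands 18 above the slats, square to them. The two moulds lie on the slats against the ledge, middles near y = +62 and -62.
- chest: Wooden bench drawer chest fixed to the bench, 340 wide (y), 275 deep, 190 high, two drawers; only the upper one moves. Origin: on the bench below the middle of the carcass's front face; -x points out of the front, towards the robot, z up.
- drawer (a joint): Upper drawer: 0 = fully shut, grows in metres as it slides out towards the chest's -x (up to 0.21); stands 0.17 to 0.20 open at the start. It slides with about 3 N of friction and stays where it is left.
- drawer_floor (a point): Point on the upper face of the drawer's floor, mid-width, at the foot of the front panel's inner face (moves with the drawer; axes as the chest's: +x to the drawer's back); 104 above the bench. From it the inside reaches 250 in +x and 147 to either side; side and back walls 8 thick, 64 above the floor. What has not come out past the carcass front is under the chest's top.
- drawer_front (a point): Middle of the top edge of the drawer's front panel, on its outer face (moves with the drawer; axes as the chest's). Panel 336 wide, 84 high, 16 thick; top edge 176 above the bench. Shut, it lies against the carcass front. A cup pull 90 wide juts 22 out in the middle, its top 42 below the panel's top edge; the band above it is good to push on.
- bucket: White plastic bucket, 156 across, 158 high, loose on the bench between and beyond the rack and the chest; origin under its centre.
There are look-alikes about, which are no part of the job. Leave any orange or purple look-alike of the dry_mould alone.

How it is judged (in metres and radians):
On the way, in this order (a step that is already met when the one before it is completed fails the run):
1. the dry mould has been lifted clear of the rack (contact force between dry_mould and rack below 0.05 N and distance of dry_mould from where it was at the start of the episode above 0.04 m), for 0.1 s.
2. the dry mould lies flat, hollow up and let go in the drawer while the drawer is still open (z of dry_mould in the frame of drawer_floor between -0.006 and 0.006 m and x of dry_mould in the frame of drawer_floor between 0.062 and 0.188 m and y of dry_mould in the frame of drawer_floor between -0.122 and 0.122 m and angle between dry_mould's own z axis and vertical below 0.07 rad and angle between the x axis of dry_mould and the x axis of drawer_floor, either way round below 0.35 rad and value of joint drawer above 0.12 m and contact force between the fingers and dry_mould below 0.1 N and linear speed of dry_mould below 0.02 m/s), for 0.3 s.
At the end, for the whole second after the job is handed in: Drawer shut to 4 mm; dry mould at rest in it, flat on its floor (4 degrees, 6 mm), hollow up, lengthwise to 20 degrees; stored mould still flat on the drawer floor; damp mould within 20 mm of its start on the rack, bucket within 30 mm of its own (z of dry_mould in the frame of drawer_floor between -0.006 and 0.006 m and x of dry_mould in the frame of drawer_floor between 0.062 and 0.188 m and y of dry_mould in the frame of drawer_floor between -0.122 and 0.122 m and angle between each of dry_mould, stored_mould's own z axis and vertical below 0.07 rad and angle between the x axis of dry_mould and the x axis of drawer_floor, either way round below 0.35 rad and value of joint drawer below 0.004 m and linear speed of dry_mould below 0.02 m/s and z of stored_mould in the frame of drawer_floor between -0.006 and 0.006 m and distance of damp_mould from where it was at the start of the episode below 0.02 m and distance of bucket from where it was at the start of the episode below 0.03 m); the robot touches nothing.
It fails at once if the dry mould is dropped or tipped over (it falls faster than 0.35 m/s with no finger on it) (contact force between the fingers and dry_mould below 0.05 N and linear speed of dry_mould above 0.35 m/s).
It fails at once if the drawer is slammed (slides shut faster than 0.4 m/s) (velocity of joint drawer below -0.4 m/s).
It fails at once if the damp mould is shifted by more than 20 mm (distance of damp_mould from where it was at the start of the episode above 0.02 m).
It fails at once if the stored mould is tipped by more than 12 degrees (angle between stored_mould's own z axis and vertical above 0.21 rad).
It fails at once if the bucket is shifted by more than 30 mm (distance of bucket from where it was at the start of the episode above 0.03 m).
It also fails if it takes over 61 s, if anything falls off the work surface, if the arm or the gripper's body presses on something with over 40 N, if the wrist force passes 120 N, or if a joint passes its speed limit or range.

### The arm

A 6-joint arm with a two-finger parallel gripper is mounted at the origin on the work surface. World frame = base frame: x ahead of the robot, y to its left, z up, the work surface at z = 0. Lengths are in m, angles in degrees, forces in N, time in s.
With the tool pointing down it reaches from about 0.375 to 0.9 m from the base axis. Payload 3.1 kg.
Tool frame: the origin (TCP) lies on the centre line of the jaws, within the pads' length; the fingertips stand 17 mm ahead of it and the grasp point (between the pads) lies 2 mm behind it; y points along the fingers, x is the direction in which the jaws open and shut, and the axes are right-handed (so a half turn about y gives the same grasp; the last joint's range is limited). The gripper opens to 87 mm and grips with 3 to 60 N. Pads are 19 mm wide; open, the fingers measure 117 mm over their backs; the gripper's body (75 mm by 190 mm) begins 51 mm behind the grasp point.
Start: joints at [63.111, 30.224, 82.088, -0, 67.689, -10.227], TCP at [0.179, 0.599, 0.24] pointing down, gripper open.
Joint ranges: [-176.69, 176.69], [-43.24, 126.21], [12.49, 139.97], [-82, 262], [0, 151.66], [-163.58, 163.58]. Speed limits (degrees/s): [159.86, 159.86, 180, 180, 180, 180].

### API

Orientations are given as a 3x3 rotation matrix whose columns are the frame's x, y, z axes.
In Python, from rig import read_state, capture, camera_info, hand_in, trace, tip_of gives the robot as it stands.
- The arm moves only by the tool jog_arm, never from a script. Its argument "steps" is a list of rows, each an object with "fingers": the opening in per cent of the stroke, from 0 (shut) to 100 (fully open); "delta_pos": the shift along the world's x, y, z in mm, a list of three; "turn": the turn about the world's z in degrees. A call has 1 to 20 rows; each row is the pose to reach, as a shift and turn from the pose commanded when the call began; what a row does not reach only later rows make up. A row lasts 1/12 s, in which the tool goes at most 41.7 mm and 7.16 degrees, less where a joint would pass 70% of its speed; a pose out of reach is approached as far as the arm can. A call with a gripper value outside its range is refused whole. The fingers move at their own pace and stop on an object; the grip force is fixed at half the most. Time passes only in rows, so rows that repeat a pose let the fingers close. It gives the time, the measured TCP pose, the force and the opening at its end, in the units of the state.
- read_state(): the state, without advancing time (a new reading comes with each control period).
- capture(name): name is "scene" or "top" or "wrist"; returns the picture (420x560x3 uint8, red, green, blue); there is no depth.
- camera_info(name): a dict with "fov_y" (degrees; the focal length in pixels is half the picture's height over the tangent of half this angle, whatever the lens; pixels are square), "cx", "cy" (the principal point, pixels), "view" (4x4, takes a point from world to camera coordinates); the wrist camera has in their place "tool_from_camera" (4x4, takes a point from camera to tool coordinates, whose origin is the TCP and whose axes are the tool frame's). Camera axes: x right, y down, z forward; pixel columns grow to the right and rows downward; lengths in m; the calibration is good to about 2 mm. The wrist camera is an equidistant fisheye: a pixel r from the principal point sees the ray r / f radians off the axis. A picture is of the moment at which its call begins: read the wrist's pose just before it. camera_info takes no time and is no camera call.
- hand_in(): hands the job in, once; it reports no verdict.
Trained networks look in the newest picture that a camera, given by its name, has taken for a name from the list of things; names that differ only in an ending like _2 or _b are one class to them, and where a whole thing is asked for, a point or a joint stands for the part that bears it (a point fixed in the world has none). Each returns a list of dicts, best first, with "confidence" (0 to 1); they miss things now and then, are a little off and sometimes report something else, mostly with a low value. They report only what shows in the picture. A call takes as long as a camera call. They do not tell look-alikes from the thing itself.
- trace(target, camera): "mask" (420x560 bool, what is visible of it).
- tip_of(target, camera): "position" ([x, y, z] in m, in world coordinates, good to about 4 mm: a listed point, or the origin of a listed thing).
The state is a dict: "time_s": time; "joint_positions": joint angles; "qvel": joint speeds; "tau": joint torques, N m; "position": TCP position; "tcp_rot": TCP orientation; "force": force on the tool from outside, world axes, zero at the start; "moment": the same for the moment, N m; "opening": opening from 0.0 (shut) to 1.0 (fully open).
Only numpy, scipy, OpenCV 4.12 (cv2) and the standard library are available. Lean on these libraries where they do the work, as an engineer would, in place of code of your own. Each camera call takes 0.05 s, during which the arm holds its last target.

## Working session

There is one attempt and no reset: what is moved stays moved. The work goes in short steps, Python scripts to look and compute and a tool call to move; the robot and the scene stay as the last step left them, time stands still between calls to the robot, and variables do not carry over. Pictures are saved under pics/ and viewed, and the job is handed in when it is done.

Besides the shell and the picture viewer there is one more tool, called as name(argument=value, ...) on one line, values as JSON. jog_arm: Moves the arm, as the interface text tells. Its arguments: {"type":"object","properties":{"steps":{"type":"array","items":{"type":"object","properties":{"fingers":{"type":"number"},"delta_pos":{"type":"array","items":{"type":"number"}},"turn":{"type":"number"}}}}},"required":["steps"]}

```bash
mkdir -p pics; python3 - <<'E'
from rig import *
import cv2,numpy as np
s=read_state();print({k:np.round(v,3).tolist() for k,v in s.items()})
for n in("scene","top","wrist"):
    im=capture(n);cv2.imwrite(f"pics/{n}0.png",im[:,:,::-1]);print(n,camera_info(n))
    
for t in("dry_mould","damp_mould","stored_mould","rack","chest","drawer_floor","drawer_front","bucket"):
  for c in("scene","top"):
    print(t,c,[(np.round(d["position"],3).tolist(),round(d["confidence"],2)) for d in tip_of(t,c)])
E
```

```text
{'time_s': 0.0, 'joint_positions': [63.11, 30.278, 82.157, -0.003, 67.688, -10.228], 'qvel': [-0.159, -0.118, -0.061, -0.088, -0.035, -0.026], 'tau': [-0.001, -44.005, -17.659, 0.063, 0.058, -0.0], 'position': [0.179, 0.598, 0.239], 'tcp_rot': [[0.287, -0.001, -0.958], [0.958, -0.002, 0.287], [-0.002, -1.0, 0.0]], 'force': [0.823, 0.032, -0.736], 'moment': [0.001, -0.019, 0.023], 'opening': 0.999}
scene {'fov_y': 57.75791417363676, 'cx': 279.0546806835651, 'cy': 207.42390290405683, 'view': array([[-0.08125739,  0.99663135, -0.01109901,  0.01809744],
       [ 0.85607278,  0.06408581, -0.51286684, -0.37191381],
       [-0.51042788, -0.05117578, -0.85839642,  1.30824571],
       [ 0.        ,  0.        ,  0.        ,  1.        ]])}
top {'fov_y': 53.060718963081904, 'cx': 277.25435854400723, 'cy': 207.40050498313323, 'view': array([[ 0.00435449, -0.99970762, -0.02378491,  0.03497801],
       [-0.99508743, -0.00197944, -0.09898027,  0.54509505],
       [ 0.09890425,  0.02409908, -0.9948051 ,  1.03699207],
       [ 0.        ,  0.        ,  0.        ,  1.        ]])}
wrist {'fov_y': 65.
[... 734 characters left out ...]
78, 0.314, 0.081], 0.67), ([0.452, 0.294, 0.076], 0.65)]
damp_mould top [([0.577, 0.315, 0.079], 0.96)]
stored_mould scene [([0.591, -0.118, 0.104], 0.93)]
stored_mould top [([0.592, -0.117, 0.106], 0.71), ([0.751, 0.106, -0.001], 0.21)]
rack scene [([0.507, 0.317, -0.0], 0.95)]
rack top [([0.509, 0.315, 0.003], 0.71)]
chest scene []
chest top [([0.628, -0.186, 0.001], 0.75)]
drawer_floor scene [([0.44, -0.164, 0.105], 0.87)]
drawer_floor top [([0.436, -0.167, 0.107], 0.65)]
drawer_front scene [([0.425, -0.16, 0.176], 0.56)]
drawer_front top [([0.426, -0.164, 0.174], 0.85)]
bucket scene [([0.748, 0.109, 0.002], 0.8)]
bucket top [([0.749, 0.108, -0.001], 0.58), ([0.422, -0.166, 0.173], 0.41)]
```

View pics/scene0.png

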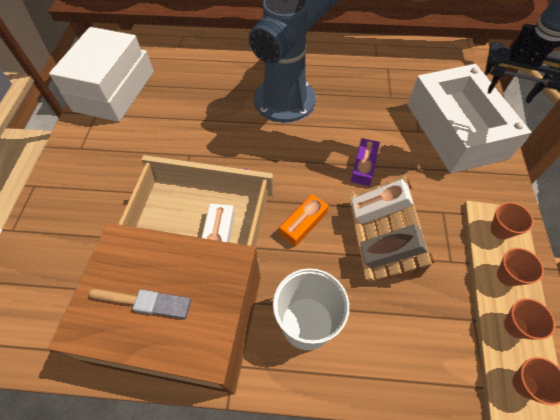

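View pics/top0.png

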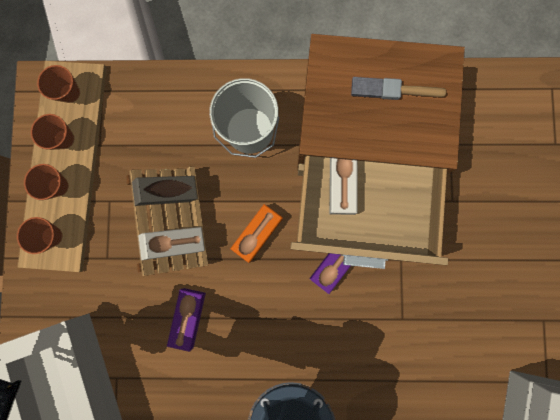

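View pics/wrist0.png

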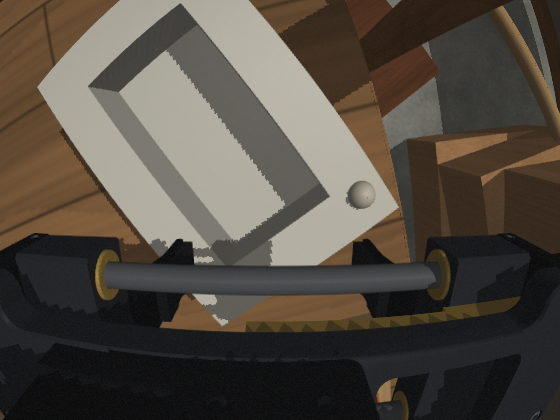

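The candidates (top-view pixels) are the white block on the rack (170,243), the grey block on the rack (165,188), the orange block (258,232), the purple blocks (186,320) and (330,270), and the white block in the drawer (344,185). The white one on the rack, with a pink spoon hollow, fits the description. I'll confirm it in a crop and fit poses from the masks.

```bash
cat > h.py <<'E'
from rig import *
import cv2,numpy as np
from scipy.optimize import minimize
CI={c:camera_info(c) for c in("scene","top")}
def proj(P,c):
    ci=CI[c];f=210/np.tan(np.radians(ci["fov_y"]/2));P=np.atleast_2d(P)
    q=P@ci["view"][:3,:3].T+ci["view"][:3,3]
    return np.c_[ci["cx"]+f*q[:,0]/q[:,2],ci["cy"]+f*q[:,1]/q[:,2]]
def ray_z(px,z,c):
    ci=CI[c];f=210/np.tan(np.radians(ci["fov_y"]/2));R=ci["view"][:3,:3];t=ci["view"][:3,3]
    o=-R.T@t;d=R.T@np.array([(px[0]-ci["cx"])/f,(px[1]-ci["cy"])/f,1]);return o+d*(z-o[2])/d[2]
def rot(yaw,tilt):
    cz,sz=np.cos(yaw),np.sin(yaw);ct,st=np.cos(tilt),np.sin(tilt)
    return np.array([[cz,-sz,0],[sz,cz,0],[0,0,1]])@np.array([[ct,0,-st],[0,1,0],[st,0,ct]])
BOX=np.array([[x,y,z] for x in(-.07,.07) for y in(-.029,.029) for z in(0,.044)])
def sil(p,tilt,c,S=4):
    pts=proj(BOX@rot(p[3],tilt).T+p[:3],c)
    m=np.zeros((420*S,560*S),np.uint8);cv2.fillConvexPoly(m,cv2.convexHull(np.round((pts+.5)*S-.5).astype(np.int32)),1)
    return cv2.resize(m.astype(np.float32),(560,420),interpolation=cv2.INTER_AREA)
def fit(masks,p0,tilt):
    def cost(p): 
        q=np.r_[p[:3]/100,p[3]/10]
        return sum(1-np.minimum(sil(q,tilt,c),m).sum()/np.maximum(sil(q,tilt,c),m).sum() for c,m in masks.items())
    x0=np.r_[np.array(p0[:3])*100,p0[3]*10]
    s=np.vstack([x0]+[x0+d for d in np.diag([.6,.6,.6,.8])])
    r=minimize(cost,x0,method="Nelder-Mead",options=dict(initial_simplex=s,maxiter=250))
    return np.r_[r.x[:3]/100,r.x[3]/10],r.fun
def pick(name,p0,tilt):
    M={}
    for c in CI:
        b=None
        for d in trace(name,c):
            m=d["mask"].astype(np.float32);s=sil(p0,tilt,c);i=np.minimum(m,s).sum()/np.maximum(m,s).sum()
            if b is None or i>b[0]: b=(i,m)
        if b and b[0]>.4: M[c]=b[1]
    return M
E
python3 - <<'E'
from h import *
for c in CI: capture(c)
for n,p0,t in(("dry_mould",[.452,.295,.08,1.72],.6),("damp_mould",[.578,.314,.08,1.72],.6),("stored_mould",[.592,-.118,.104,-.05],0)):
    M=pick(n,p0,t)
    for k in ([M]+[{c:M[c]} for c in M] if n=="dry_mould" else [M]):
        p,f=fit(k,p0,t);print(n,list(k),np.round(p,4),np.degrees(p[3]).round(1),round(f,3))
a=cv2.imread("pics/top0.png")[150:290,110:270];b=cv2.imread("pics/top0.png")[145:285,285:455]
cv2.imwrite("pics/c1.png",cv2.resize(a,None,fx=4,fy=4,interpolation=2));cv2.imwrite("pics/c2.png",cv2.resize(b,None,fx=4,fy=4,interpolation=2))
E
```

```text
dry_mould ['scene', 'top'] [0.4512 0.2961 0.0777 1.7252] 98.8 0.112
dry_mould ['scene'] [0.4491 0.2976 0.076  1.7244] 98.8 0.051
dry_mould ['top'] [0.4523 0.3009 0.0568 1.7302] 99.1 0.037
damp_mould ['scene', 'top'] [0.5772 0.3169 0.0771 1.7374] 99.5 0.099
stored_mould ['scene', 'top'] [ 0.5876 -0.1177  0.0971 -0.0164] -0.9 0.605
```

View pics/c1.png

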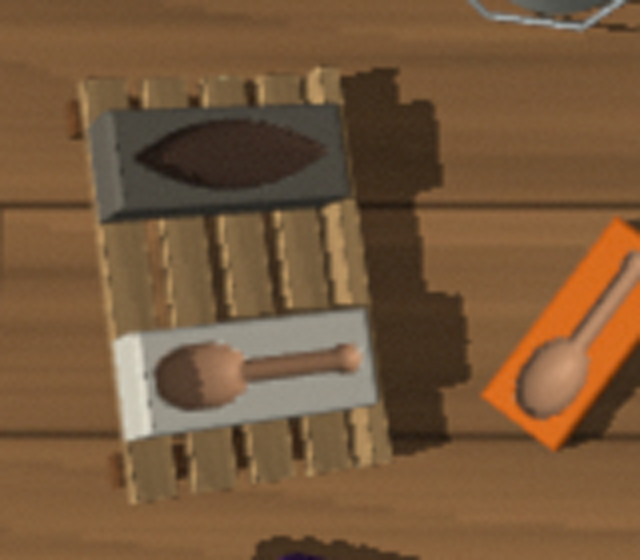

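View pics/c2.png

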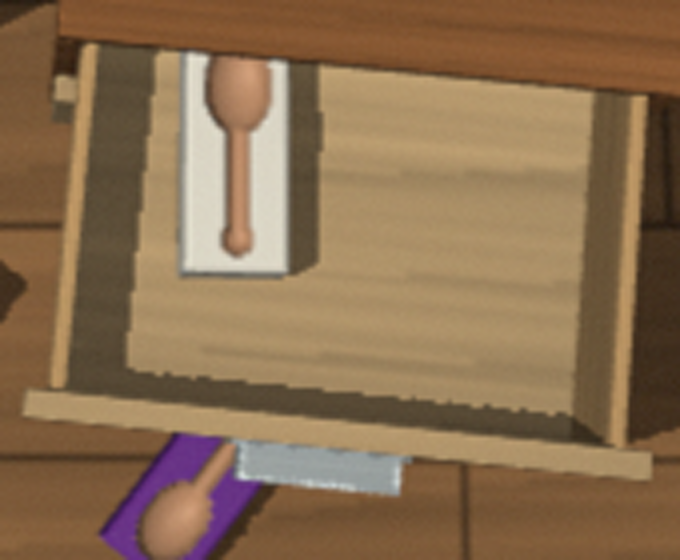

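```bash
python3 - <<'E'
from h import *
g=lambda x,y,z:ray_z((285+(x+.5)/4-.5,145+(y+.5)/4-.5),z,"top")
for n,x,y,z in(("panel outL",22,415,.176),("outR",652,480,.176),("inL",25,392,.176),("inR",652,452,.176),
 ("chest edgeL",60,37,.19),("chest edgeR",680,97,.19),("wallL far",90,45,.168),("wallL near",58,388,.168),("wallR far",640,95,.168),("wallR near",620,440,.168),
 ("stored nearL",180,272,.148),("nearR",288,272,.148),("farL",182,52,.148),("farR",288,56,.148)):
  print(n,g(x,y,z).round(4))
E
```

```text
panel outL [0.4416 0.005  0.176 ]
outR [ 0.4087 -0.3298  0.176 ]
inL [0.454  0.0034 0.176 ]
inR [ 0.4234 -0.3303  0.176 ]
chest edgeL [ 0.6455 -0.0152  0.19  ]
chest edgeR [ 0.6124 -0.3466  0.19  ]
wallL far [ 0.646  -0.0325  0.168 ]
wallL near [ 0.4563 -0.0146  0.168 ]
wallR far [ 0.6178 -0.3337  0.168 ]
wallR near [ 0.4296 -0.3165  0.168 ]
stored nearL [ 0.5215 -0.0832  0.148 ]
nearR [ 0.5216 -0.1433  0.148 ]
farL [ 0.6464 -0.0854  0.148 ]
farR [ 0.6441 -0.145   0.148 ]
```

jog_arm(steps=[{"delta_pos": [137, -158, 0], "turn": -32, "fingers": 100}, {"delta_pos": [137, -158, 0], "turn": -32, "fingers": 100}, {"delta_pos": [137, -158, 0], "turn": -32, "fingers": 100}, {"delta_pos": [274, -316, 0], "turn": -64.5, "fingers": 100}, {"delta_pos": [274, -316, 0], "turn": -64.5, "fingers": 100}, {"delta_pos": [274, -316, 0], "turn": -64.5, "fingers": 100}, {"delta_pos": [274, -316, 0], "turn": -64.5, "fingers": 100}, {"delta_pos": [274, -316, 0], "turn": -64.5, "fingers": 100}, {"delta_pos": [274, -316, 0], "turn": -64.5, "fingers": 100}, {"delta_pos": [274, -316, 0], "turn": -64.5, "fingers": 100}, {"delta_pos": [274, -316, 0], "turn": -64.5, "fingers": 100}, {"delta_pos": [274, -316, 0], "turn": -64.5, "fingers": 100}, {"delta_pos": [274, -316, 0], "turn": -64.5, "fingers": 100}])

```text
time_s: 2.43
position: [0.4528, 0.2827, 0.2395]
tcp_rot: [[0.988, -0.001, -0.153], [0.153, 0.0, 0.988], [-0.001, -1.0, 0.0]]
force: [-1.0, -0.1, -0.4]
opening: 0.999
```

```bash
python3 - <<'E'
from h import *
s=read_state();print(s["time_s"],np.round(s["position"],4),np.degrees(np.arctan2(s["tcp_rot"][1][0],s["tcp_rot"][0][0])),s["opening"],s["force"])
im=capture("wrist");ci=camera_info("wrist");f=210/np.tan(np.radians(ci["fov_y"]/2))
T=np.array(ci["tool_from_camera"]);R=np.array(s["tcp_rot"]);im=im.copy()
p0=[.451,.2955,.079,np.radians(98.8)]
W=BOX@rot(p0[3],.6).T+p0[:3]
tool=(W-s["position"])@R;cam=(tool-T[:3,3])@T[:3,:3]
th=np.arctan2(np.hypot(cam[:,0],cam[:,1]),cam[:,2]);ph=np.arctan2(cam[:,1],cam[:,0])
px=np.c_[ci["cx"]+f*th*np.cos(ph),ci["cy"]+f*th*np.sin(ph)]
for i in range(8):
  for j in range(i):
    if bin(i^j).count("1")==1: cv2.line(im,tuple(map(int,px[i])),tuple(map(int,px[j])),(0,255,0),1)
cv2.imwrite("pics/w1.png",im[:,:,::-1])
E
```

```text
2.4333 [0.4528 0.2827 0.2395] 8.782135259563765 0.9993643720754088 [-1.00052343 -0.06400418 -0.43466328]
```

View pics/w1.png

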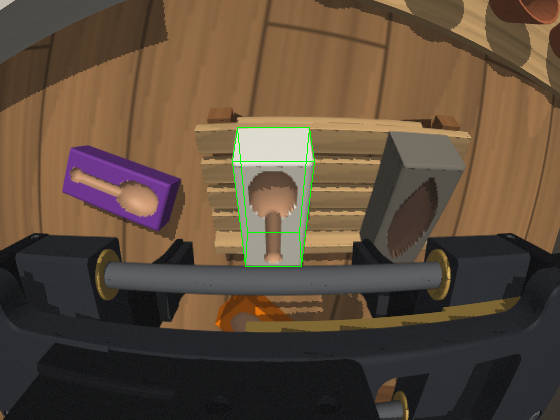

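The green model outline matches the white mould at px (233–313, 127–265), and the fingers straddle it centrally. I'll descend and grip.

jog_arm(steps=[{"delta_pos": [0, 0, -35], "fingers": 100}, {"delta_pos": [0, 0, -65], "fingers": 100}, {"delta_pos": [0, 0, -90], "fingers": 100}, {"delta_pos": [0, 0, -110], "fingers": 100}, {"delta_pos": [0, 0, -125], "fingers": 100}, {"delta_pos": [0, 0, -137], "fingers": 100}, {"delta_pos": [0, 0, -137], "fingers": 100}, {"delta_pos": [0, 0, -137], "fingers": 100}])

```text
$.steps[0]: bad value
```

jog_arm(steps=[{"delta_pos": [0, 0, 0], "fingers": 60}, {"delta_pos": [0, 0, 0], "fingers": 50}, {"delta_pos": [0, 0, 0], "fingers": 50}, {"delta_pos": [0, 0, 0], "fingers": 50}, {"delta_pos": [0, 0, 0], "fingers": 50}, {"delta_pos": [0, 0, 0], "fingers": 50}, {"delta_pos": [0, 0, 0], "fingers": 50}, {"delta_pos": [0, 0, 0], "fingers": 50}])

```text
$.steps[0]: bad value
```

jog_arm(steps=[{"delta_pos": [0, 0, -35], "turn": 0, "fingers": 100}, {"delta_pos": [0, 0, -65], "turn": 0, "fingers": 100}, {"delta_pos": [0, 0, -90], "turn": 0, "fingers": 100}, {"delta_pos": [0, 0, -110], "turn": 0, "fingers": 100}, {"delta_pos": [0, 0, -125], "turn": 0, "fingers": 100}, {"delta_pos": [0, 0, -137], "turn": 0, "fingers": 100}, {"delta_pos": [0, 0, -137], "turn": 0, "fingers": 100}, {"delta_pos": [0, 0, -137], "turn": 0, "fingers": 100}])

```text
time_s: 3.15
position: [0.4516, 0.284, 0.1022]
tcp_rot: [[0.988, -0.002, -0.156], [0.156, -0.001, 0.988], [-0.002, -1.0, -0.0]]
force: [0.0, 0.7, 0.6]
opening: 0.998
```

jog_arm(steps=[{"delta_pos": [0, 0, 0], "turn": 0, "fingers": 75}, {"delta_pos": [0, 0, 0], "turn": 0, "fingers": 60}, {"delta_pos": [0, 0, 0], "turn": 0, "fingers": 50}, {"delta_pos": [0, 0, 0], "turn": 0, "fingers": 50}, {"delta_pos": [0, 0, 0], "turn": 0, "fingers": 50}, {"delta_pos": [0, 0, 0], "turn": 0, "fingers": 50}, {"delta_pos": [0, 0, 0], "turn": 0, "fingers": 50}, {"delta_pos": [0, 0, 0], "turn": 0, "fingers": 50}])

```text
time_s: 3.82
position: [0.4531, 0.2827, 0.103]
tcp_rot: [[0.988, -0.0, -0.154], [0.154, 0.0, 0.988], [-0.0, -1.0, 0.0]]
force: [-1.7, -1.2, 6.1]
opening: 0.664
```

jog_arm(steps=[{"delta_pos": [0, 0, 8], "turn": 0, "fingers": 45}, {"delta_pos": [0, 2, 20], "turn": 0, "fingers": 45}, {"delta_pos": [0, 2, 40], "turn": 0, "fingers": 45}, {"delta_pos": [0, 2, 65], "turn": 0, "fingers": 45}, {"delta_pos": [0, 2, 95], "turn": 0, "fingers": 45}, {"delta_pos": [0, 2, 125], "turn": 0, "fingers": 45}, {"delta_pos": [0, 2, 155], "turn": 0, "fingers": 45}, {"delta_pos": [0, 2, 175], "turn": 0, "fingers": 45}, {"delta_pos": [0, 2, 175], "turn": 0, "fingers": 45}, {"delta_pos": [0, 2, 175], "turn": 0, "fingers": 45}])

```text
time_s: 4.65
position: [0.453, 0.2846, 0.2776]
tcp_rot: [[0.988, 0.001, -0.154], [0.154, 0.0, 0.988], [0.001, -1.0, 0.0]]
force: [-0.8, -0.7, -5.8]
opening: 0.664
```

```bash
python3 - <<'E'
from h import *
s=read_state();print(s["time_s"],np.round(s["position"],4),s["opening"],s["force"])
im=capture("scene");cv2.imwrite("pics/s2.png",im[:,:,::-1])
im=capture("wrist");cv2.imwrite("pics/w2.png",im[:,:,::-1])
E
```

```text
4.65 [0.453  0.2846 0.2776] 0.6637970549662596 [-0.83101743 -0.66419234 -5.76566904]
```

View pics/s2.png

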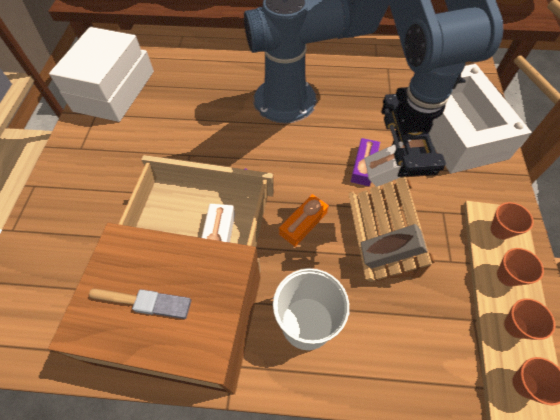

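View pics/w2.png

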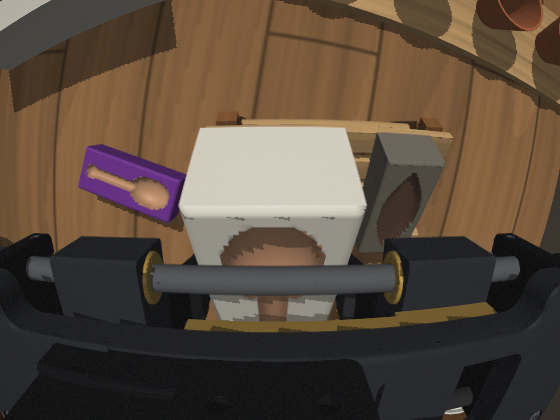

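The mould is held (scene px (382,163)), the damp one hasn't moved, and the tilt looks unchanged. I'll carry it above the drawer.

jog_arm(steps=[{"delta_pos": [1, -12, 0], "turn": -3, "fingers": 45}, {"delta_pos": [4, -35, 0], "turn": -8, "fingers": 45}, {"delta_pos": [7, -65, 0], "turn": -14, "fingers": 45}, {"delta_pos": [10, -98, 0], "turn": -20, "fingers": 45}, {"delta_pos": [14, -133, 0], "turn": -27, "fingers": 45}, {"delta_pos": [18, -168, 0], "turn": -34, "fingers": 45}, {"delta_pos": [22, -203, 0], "turn": -41, "fingers": 45}, {"delta_pos": [26, -238, 0], "turn": -48, "fingers": 45}, {"delta_pos": [30, -273, 0], "turn": -55, "fingers": 45}, {"delta_pos": [34, -308, 0], "turn": -62, "fingers": 45}, {"delta_pos": [38, -343, 0], "turn": -69, "fingers": 45}, {"delta_pos": [42, -378, 0], "turn": -76, "fingers": 45}, {"delta_pos": [46, -413, 0], "turn": -83, "fingers": 45}, {"delta_pos": [49, -446, 0], "turn": -90, "fingers": 45}, {"delta_pos": [52, -476, 0], "turn": -96, "fingers": 45}, {"delta_pos": [54, -500, 0], "turn": -101, "fingers": 45}, {"delta_pos": [56, -514, 0], "turn": -104, "fingers": 45}, {"delta_pos": [56, -518, 0], "turn": -104.4, "fingers": 45}, {"delta_pos": [56, -518, 0], "turn": -104.4, "fingers": 45}, {"delta_pos": [56, -518, 0], "turn": -104.4, "fingers": 45}])

```text
time_s: 6.42
position: [0.5081, -0.2318, 0.2758]
tcp_rot: [[-0.096, -0.004, 0.995], [-0.995, 0.003, -0.096], [-0.003, -1.0, -0.004]]
force: [-0.6, 0.0, -4.4]
opening: 0.666
```

```bash
cat > look.py <<'E'
from h import *
import sys
k=sys.argv[1]
s=read_state();print(s["time_s"],np.round(s["position"],4),np.degrees(np.arctan2(s["tcp_rot"][1][0],s["tcp_rot"][0][0])).round(2),round(s["opening"],3),np.round(s["force"],1))
a=capture("scene");b=capture("top");c=capture("wrist")
h=np.hstack([cv2.resize(a[120:400,40:320],(400,400)),cv2.resize(b[100:310,260:470],(400,400))])
cv2.imwrite(f"pics/l{k}.png",h[:,:,::-1]);cv2.imwrite(f"pics/lw{k}.png",c[:,:,::-1])
E
python3 look.py 3
```

```text
6.4167 [ 0.5081 -0.2318  0.2758] -95.5 0.666 [-0.6  0.  -4.4]
```

View pics/l3.png

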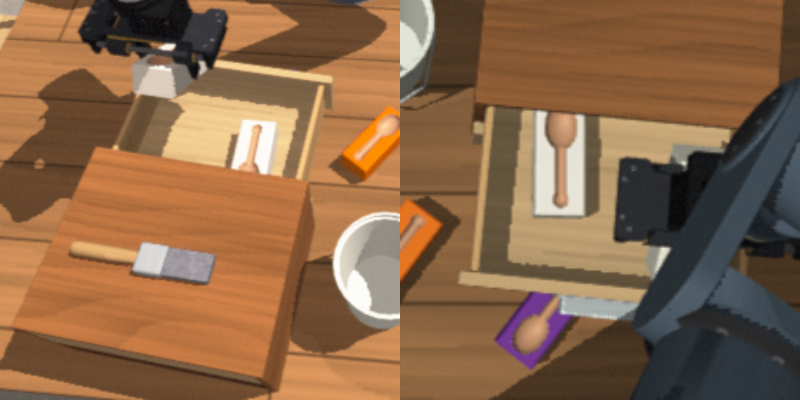

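View pics/lw3.png

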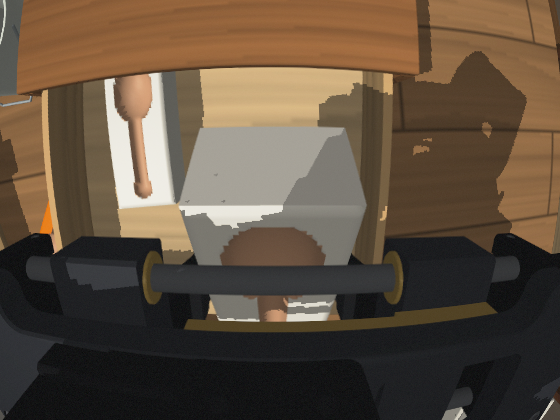

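jog_arm(steps=[{"delta_pos": [0, 0, -15], "turn": 0, "fingers": 45}, {"delta_pos": [0, 0, -35], "turn": 0, "fingers": 45}, {"delta_pos": [0, 0, -58], "turn": 0, "fingers": 45}, {"delta_pos": [0, 0, -78], "turn": 0, "fingers": 45}, {"delta_pos": [0, 0, -92], "turn": 0, "fingers": 45}, {"delta_pos": [0, 0, -100], "turn": 0, "fingers": 45}, {"delta_pos": [0, 0, -103], "turn": 0, "fingers": 45}, {"delta_pos": [0, 0, -103], "turn": 0, "fingers": 45}, {"delta_pos": [0, 0, -103], "turn": 0, "fingers": 45}])

```text
time_s: 7.32
position: [0.5099, -0.2333, 0.1754]
tcp_rot: [[-0.096, 0.002, 0.995], [-0.995, -0.001, -0.096], [0.001, -1.0, 0.002]]
force: [0.9, 0.3, -4.8]
opening: 0.665
```

```bash
python3 look.py 4
```

```text
7.3167 [ 0.5099 -0.2333  0.1754] -95.53 0.665 [ 0.9  0.3 -4.8]
```

View pics/l4.png

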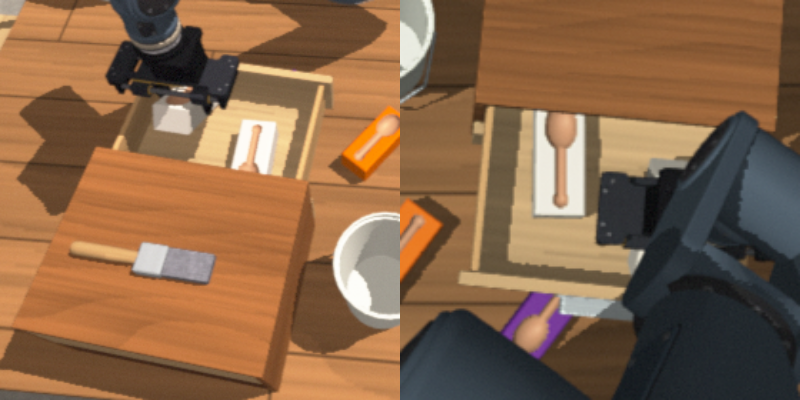

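View pics/lw4.png

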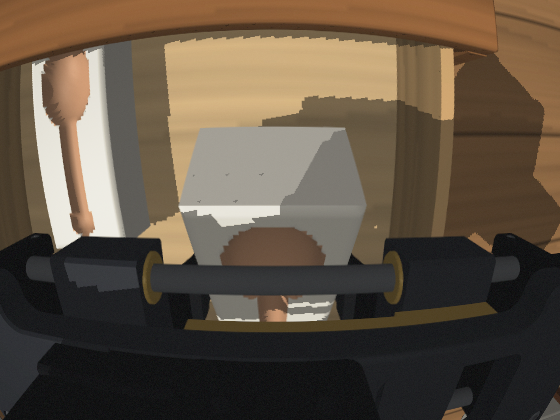

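The mould is inside the drawer, nothing is touching yet, and there is space on both sides. I'll go down to contact and roll the first part of the arc.

jog_arm(steps=[{"delta_pos": [0, 0, -4], "turn": 0, "fingers": 45}, {"delta_pos": [0, 0, -7], "turn": 0, "fingers": 45}, {"delta_pos": [1, 0, -9], "turn": 0, "fingers": 45}, {"delta_pos": [4, 0, -10.5], "turn": 0, "fingers": 45}, {"delta_pos": [7, -0.7, -12.5], "turn": 0, "fingers": 45}, {"delta_pos": [7, -0.7, -12.5], "turn": 0, "fingers": 45}, {"delta_pos": [7, -0.7, -12.5], "turn": 0, "fingers": 45}])

```text
time_s: 8.05
position: [0.5162, -0.234, 0.1619]
tcp_rot: [[-0.097, -0.0, 0.995], [-0.995, -0.0, -0.097], [0.0, -1.0, -0.0]]
force: [-1.5, 0.4, 0.1]
opening: 0.666
```

```bash
python3 look.py 5
```

```text
8.05 [ 0.5162 -0.234   0.1619] -95.54 0.666 [-1.5  0.4  0.1]
```

View pics/lw5.png

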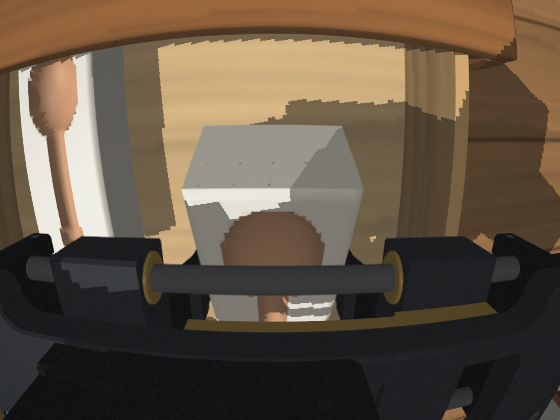

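It pivots as planned: the end edge moved from row 205 to 188, with about 5 N on the wrist. I'll continue the arc.

jog_arm(steps=[{"delta_pos": [3, -0.3, -2.9], "turn": 0, "fingers": 45}, {"delta_pos": [6, -0.6, -5.8], "turn": 0, "fingers": 45}, {"delta_pos": [8.7, -0.9, -9], "turn": 0, "fingers": 45}, {"delta_pos": [11.3, -1.1, -12.2], "turn": 0, "fingers": 45}, {"delta_pos": [13.7, -1.4, -15.6], "turn": 0, "fingers": 45}, {"delta_pos": [16, -1.6, -19.1], "turn": 0, "fingers": 45}, {"delta_pos": [17.6, -1.8, -22.1], "turn": 0, "fingers": 45}, {"delta_pos": [19.3, -1.9, -25.2], "turn": 0, "fingers": 45}, {"delta_pos": [20, -2, -27], "turn": 0, "fingers": 45}, {"delta_pos": [20, -2, -27], "turn": 0, "fingers": 45}, {"delta_pos": [20, -2, -27], "turn": 0, "fingers": 45}])

```text
time_s: 9.12
position: [0.5366, -0.2358, 0.1347]
tcp_rot: [[-0.098, 0.001, 0.995], [-0.995, 0.0, -0.098], [-0.0, -1.0, 0.001]]
force: [-1.9, 0.8, -3.6]
opening: 0.664
```

```bash
python3 look.py 6
```

```text
9.1167 [ 0.5366 -0.2358  0.1347] -95.6 0.664 [-1.9  0.8 -3.6]
```

View pics/lw6.png

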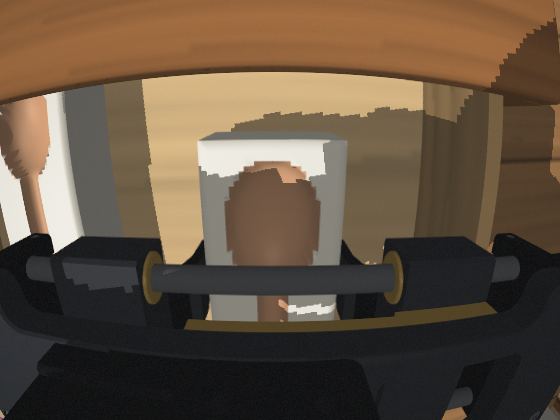

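View pics/l6.png

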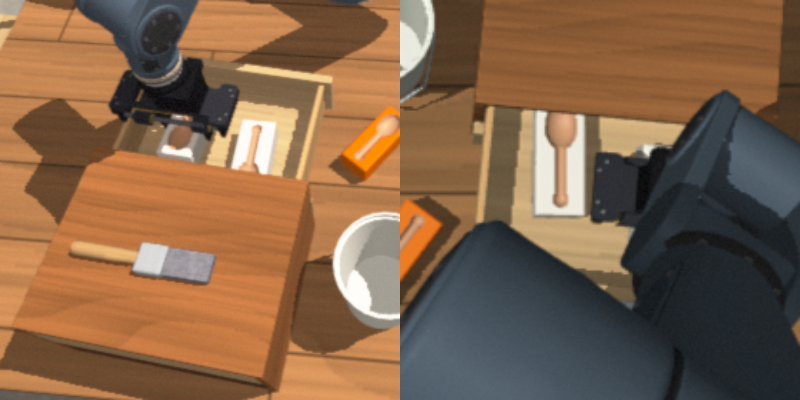

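jog_arm(steps=[{"delta_pos": [1, 0, -2], "turn": 0, "fingers": 45}, {"delta_pos": [2, 0, -4], "turn": 0, "fingers": 45}, {"delta_pos": [2, 0, -4.5], "turn": 0, "fingers": 45}, {"delta_pos": [2, 0, -4.5], "turn": 0, "fingers": 45}])

```text
time_s: 9.6
position: [0.5384, -0.2361, 0.1307]
tcp_rot: [[-0.097, 0.001, 0.995], [-0.995, -0.0, -0.097], [0.0, -1.0, 0.001]]
force: [-1.3, -0.5, 0.7]
opening: 0.665
```

```bash
python3 look.py 7
```

```text
9.6 [ 0.5384 -0.2361  0.1307] -95.56 0.665 [-1.3 -0.5  0.7]
```

View pics/lw7.png

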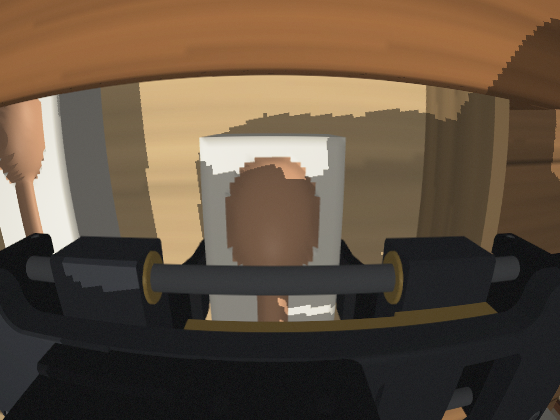

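jog_arm(steps=[{"delta_pos": [0, 0, -1], "turn": 0, "fingers": 45}, {"delta_pos": [0, 0, -1.5], "turn": 0, "fingers": 45}, {"delta_pos": [0, 0, -1.5], "turn": 0, "fingers": 45}])

```text
time_s: 10.0
position: [0.5387, -0.2362, 0.1297]
tcp_rot: [[-0.097, 0.001, 0.995], [-0.995, -0.001, -0.097], [0.0, -1.0, 0.001]]
force: [0.3, -0.1, 3.0]
opening: 0.663
```

jog_arm(steps=[{"delta_pos": [0, 0, -1], "turn": 0, "fingers": 45}, {"delta_pos": [0, 0, -1.5], "turn": 0, "fingers": 45}, {"delta_pos": [0, 0, -1.5], "turn": 0, "fingers": 45}])

```text
time_s: 10.25
position: [0.5389, -0.2362, 0.1296]
tcp_rot: [[-0.097, 0.002, 0.995], [-0.995, -0.001, -0.097], [0.001, -1.0, 0.002]]
force: [-1.9, -0.0, 12.1]
opening: 0.663
```

The height has stopped changing and the force has risen to 12 N, so the mould is seated flat. I'll relieve the pressure, release and retreat upward.

jog_arm(steps=[{"delta_pos": [0, 0, 1], "turn": 0, "fingers": 45}, {"delta_pos": [0, 0, 1], "turn": 0, "fingers": 72}, {"delta_pos": [0, 0, 1], "turn": 0, "fingers": 85}, {"delta_pos": [0, 0, 1], "turn": 0, "fingers": 100}, {"delta_pos": [0, 0, 1], "turn": 0, "fingers": 100}, {"delta_pos": [0, 0, 1], "turn": 0, "fingers": 100}])

```text
time_s: 10.75
position: [0.5381, -0.2359, 0.1282]
tcp_rot: [[-0.097, -0.0, 0.995], [-0.995, 0.0, -0.097], [-0.0, -1.0, -0.0]]
force: [0.1, 0.2, 0.6]
opening: 0.932
```

jog_arm(steps=[{"delta_pos": [0, 0, 5], "turn": 0, "fingers": 100}, {"delta_pos": [0, 0, 15], "turn": 0, "fingers": 100}, {"delta_pos": [0, 0, 35], "turn": 0, "fingers": 100}, {"delta_pos": [0, 0, 65], "turn": 0, "fingers": 100}, {"delta_pos": [0, 0, 100], "turn": 0, "fingers": 100}, {"delta_pos": [0, 0, 135], "turn": 0, "fingers": 100}, {"delta_pos": [-30, 0, 150], "turn": 0, "fingers": 100}, {"delta_pos": [-70, 0, 150], "turn": 0, "fingers": 100}, {"delta_pos": [-100, 0, 150], "turn": 0, "fingers": 100}, {"delta_pos": [-110, 0, 150], "turn": 0, "fingers": 100}, {"delta_pos": [-110, 0, 150], "turn": 0, "fingers": 100}])

```text
time_s: 11.67
position: [0.4262, -0.2355, 0.2796]
tcp_rot: [[-0.099, 0.0, 0.995], [-0.995, -0.0, -0.099], [0.0, -1.0, 0.0]]
force: [0.7, 0.3, 0.8]
opening: 1.0
```

```bash
python3 look.py 8
```

```text
11.6667 [ 0.4262 -0.2355  0.2796] -95.67 1.0 [0.7 0.3 0.8]
```

View pics/lw8.png

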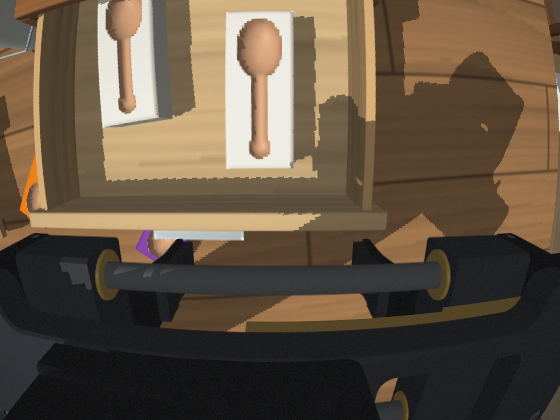

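View pics/l8.png

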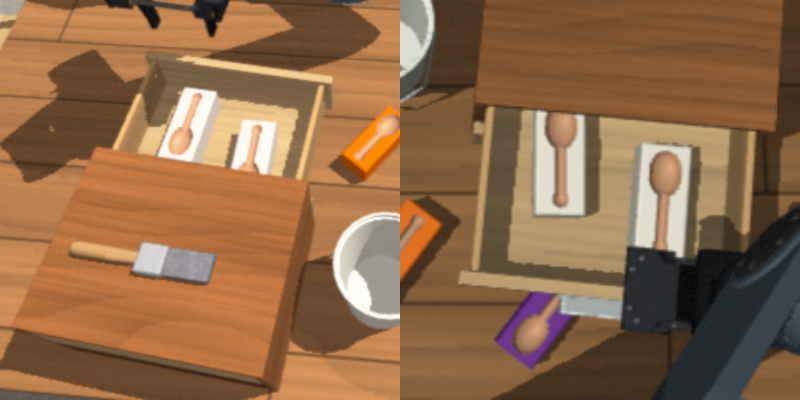

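The dry mould lies flat and parallel in the drawer: wrist px (226–293, 12–167), top crop (663,200). The stored one is undisturbed. Next I check its pose and move closed fingers to the front of the drawer.

```bash
python3 - <<'E'
from h import *
capture("scene");capture("top")
for n in("dry_mould","stored_mould","drawer_floor","drawer_front","damp_mould"):
  for c in CI: print(n,c,[(np.round(d["position"],3).tolist(),round(d["confidence"],2)) for d in tip_of(n,c)])
E
```

```text
dry_mould scene [([0.266, 0.265, -0.001], 0.94), ([0.534, -0.239, 0.101], 0.92), ([0.473, 0.088, -0.002], 0.9)]
dry_mould top [([0.482, 0.086, -0.002], 0.94), ([0.533, -0.234, 0.108], 0.85), ([0.405, -0.111, 0.001], 0.78), ([0.262, 0.263, 0.001], 0.75)]
stored_mould scene [([0.593, -0.117, 0.11], 0.81)]
stored_mould top [([0.593, -0.117, 0.103], 0.86)]
drawer_floor scene [([0.439, -0.166, 0.106], 0.66)]
drawer_floor top [([0.438, -0.168, 0.106], 0.65), ([0.581, 0.314, 0.077], 0.21)]
drawer_front scene [([0.421, -0.16, 0.173], 0.76)]
drawer_front top [([0.425, -0.161, 0.173], 0.98)]
damp_mould scene [([0.577, 0.316, 0.079], 0.82), ([0.441, -0.164, 0.103], 0.37), ([0.422, -0.161, 0.176], 0.18)]
damp_mould top [([0.579, 0.314, 0.079], 0.71)]
```

jog_arm(steps=[{"delta_pos": [-20, 30, 0], "turn": 0, "fingers": 0}, {"delta_pos": [-48, 60, 0], "turn": 0, "fingers": 0}, {"delta_pos": [-48, 78, 0], "turn": 0, "fingers": 0}, {"delta_pos": [-48, 78, 0], "turn": 0, "fingers": 0}, {"delta_pos": [-48, 78, 0], "turn": 0, "fingers": 0}, {"delta_pos": [-48, 78, -30], "turn": 0, "fingers": 0}, {"delta_pos": [-48, 78, -60], "turn": 0, "fingers": 0}, {"delta_pos": [-48, 78, -90], "turn": 0, "fingers": 0}, {"delta_pos": [-48, 78, -112], "turn": 0, "fingers": 0}, {"delta_pos": [-48, 78, -112], "turn": 0, "fingers": 0}, {"delta_pos": [-48, 78, -112], "turn": 0, "fingers": 0}])

```text
time_s: 13.33
position: [0.3807, -0.159, 0.1659]
tcp_rot: [[-0.098, -0.001, 0.995], [-0.995, 0.001, -0.098], [-0.001, -1.0, -0.001]]
force: [1.4, -0.2, 0.5]
opening: 0.25
```

```bash
python3 look.py 9
```

```text
13.3333 [ 0.3807 -0.159   0.1659] -95.6 0.25 [ 1.4 -0.2  0.5]
```

View pics/lw9.png

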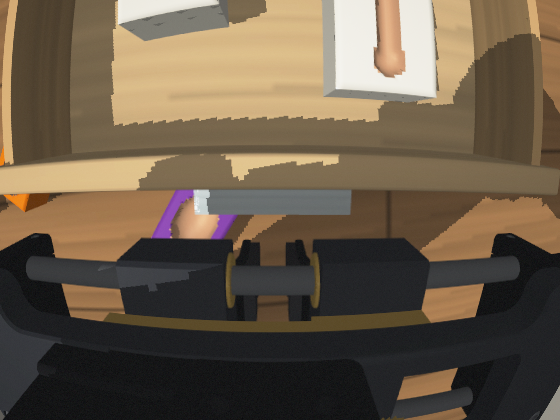

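View pics/l9.png

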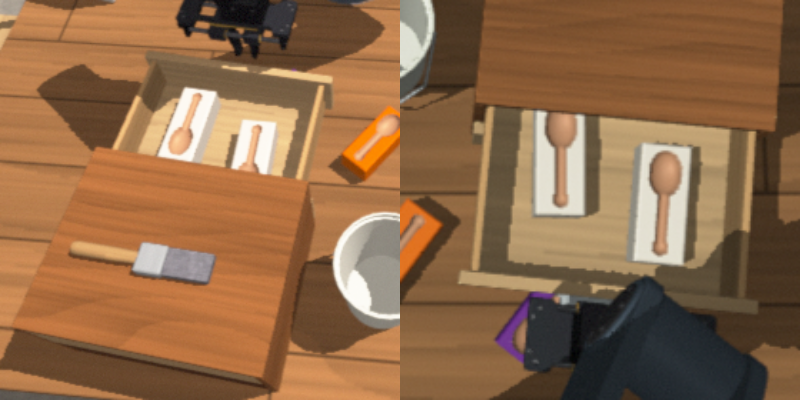

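Fingers stand in front of the panel's middle, above the pull. I'll push slowly along the drawer's axis.

jog_arm(steps=[{"delta_pos": [8, -0.8, 0], "turn": 0, "fingers": 0}, {"delta_pos": [16, -1.6, 0], "turn": 0, "fingers": 0}, {"delta_pos": [22, -2.2, 0], "turn": 0, "fingers": 0}, {"delta_pos": [27, -2.7, 0], "turn": 0, "fingers": 0}, {"delta_pos": [32, -3.1, 0], "turn": 0, "fingers": 0}, {"delta_pos": [37, -3.6, 0], "turn": 0, "fingers": 0}, {"delta_pos": [43, -4.2, 0], "turn": 0, "fingers": 0}, {"delta_pos": [50, -4.9, 0], "turn": 0, "fingers": 0}, {"delta_pos": [58, -5.7, 0], "turn": 0, "fingers": 0}, {"delta_pos": [66, -6.5, 0], "turn": 0, "fingers": 0}, {"delta_pos": [74, -7.3, 0], "turn": 0, "fingers": 0}, {"delta_pos": [80, -7.9, 0], "turn": 0, "fingers": 0}, {"delta_pos": [84, -8.2, 0], "turn": 0, "fingers": 0}, {"delta_pos": [84, -8.2, 0], "turn": 0, "fingers": 0}])

```text
time_s: 14.65
position: [0.4661, -0.1668, 0.1667]
tcp_rot: [[-0.097, 0.003, 0.995], [-0.995, -0.002, -0.097], [0.001, -1.0, 0.003]]
force: [-1.1, 0.5, -0.5]
opening: 0.005
```

```bash
python3 look.py 10
```

```text
14.65 [ 0.4661 -0.1668  0.1667] -95.54 0.005 [-1.1  0.5 -0.5]
```

View pics/l10.png

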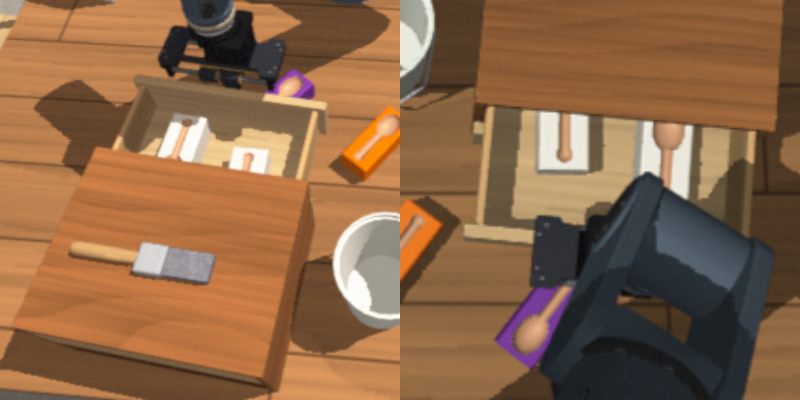

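View pics/lw10.png

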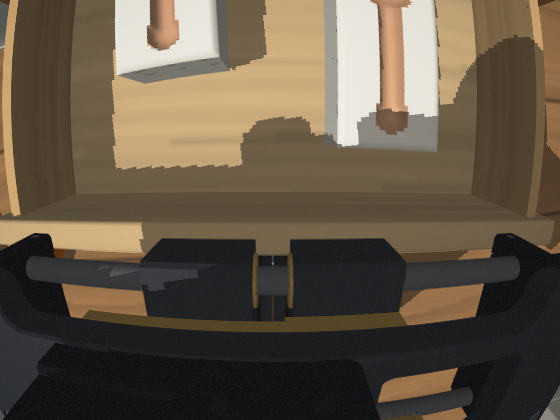

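jog_arm(steps=[{"delta_pos": [4, -0.4, 0], "turn": 0, "fingers": 0}, {"delta_pos": [10, -1, 0], "turn": 0, "fingers": 0}, {"delta_pos": [18, -1.8, 0], "turn": 0, "fingers": 0}, {"delta_pos": [27, -2.7, 0], "turn": 0, "fingers": 0}, {"delta_pos": [36, -3.5, 0], "turn": 0, "fingers": 0}, {"delta_pos": [45, -4.4, 0], "turn": 0, "fingers": 0}, {"delta_pos": [54, -5.3, 0], "turn": 0, "fingers": 0}, {"delta_pos": [63, -6.2, 0], "turn": 0, "fingers": 0}, {"delta_pos": [72, -7.1, 0], "turn": 0, "fingers": 0}, {"delta_pos": [81, -8, 0], "turn": 0, "fingers": 0}, {"delta_pos": [90, -8.9, 0], "turn": 0, "fingers": 0}, {"delta_pos": [98, -9.7, 0], "turn": 0, "fingers": 0}, {"delta_pos": [104, -10.2, 0], "turn": 0, "fingers": 0}, {"delta_pos": [109, -10.7, 0], "turn": 0, "fingers": 0}, {"delta_pos": [112, -11, 0], "turn": 0, "fingers": 0}, {"delta_pos": [112, -11, 0], "turn": 0, "fingers": 0}])

```text
time_s: 16.13
position: [0.5775, -0.1775, 0.1667]
tcp_rot: [[-0.097, 0.002, 0.995], [-0.995, -0.001, -0.097], [0.001, -1.0, 0.002]]
force: [-0.5, -1.3, 0.5]
opening: 0.003
```

```bash
python3 look.py 11
```

```text
16.1333 [ 0.5775 -0.1775  0.1667] -95.56 0.003 [-0.5 -1.3  0.5]
```

View pics/l11.png

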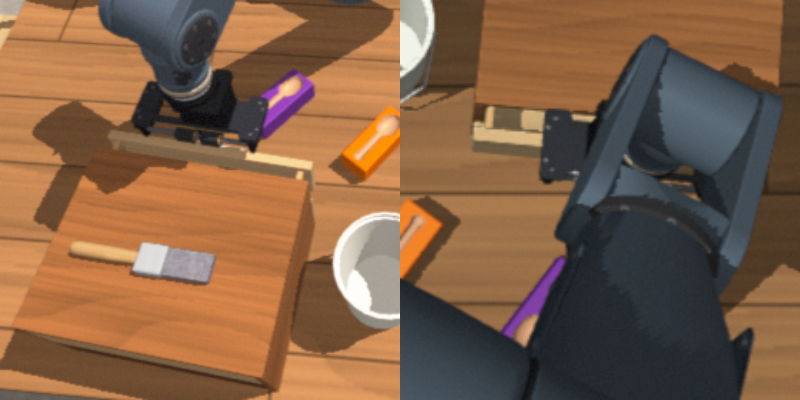

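View pics/lw11.png

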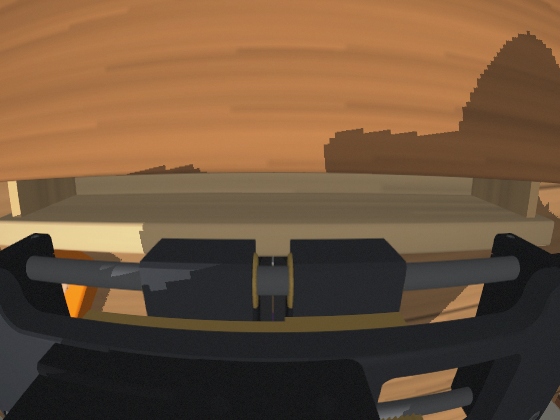

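jog_arm(steps=[{"delta_pos": [3, -0.3, 0], "turn": 0, "fingers": 0}, {"delta_pos": [7, -0.7, 0], "turn": 0, "fingers": 0}, {"delta_pos": [11, -1.1, 0], "turn": 0, "fingers": 0}, {"delta_pos": [14, -1.4, 0], "turn": 0, "fingers": 0}, {"delta_pos": [16, -1.6, 0], "turn": 0, "fingers": 0}, {"delta_pos": [18, -1.8, 0], "turn": 0, "fingers": 0}, {"delta_pos": [19, -1.9, 0], "turn": 0, "fingers": 0}, {"delta_pos": [20, -2, 0], "turn": 0, "fingers": 0}, {"delta_pos": [20, -2, 0], "turn": 0, "fingers": 0}])

```text
time_s: 17.03
position: [0.5965, -0.1792, 0.1665]
tcp_rot: [[-0.097, 0.0, 0.995], [-0.995, -0.0, -0.097], [0.0, -1.0, 0.0]]
force: [-2.1, 0.7, 0.5]
opening: 0.005
```

```bash
python3 look.py 12
```

```text
17.0333 [ 0.5965 -0.1792  0.1665] -95.56 0.005 [-2.1  0.7  0.5]
```

View pics/lw12.png

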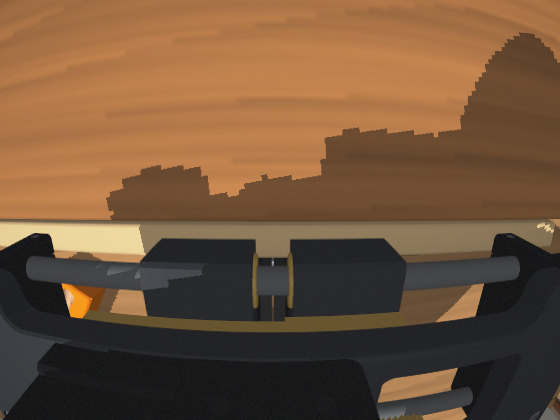

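Nearly shut. I'll use small steps until the force rises.

jog_arm(steps=[{"delta_pos": [1.5, -0.1, 0], "turn": 0, "fingers": 0}, {"delta_pos": [3, -0.3, 0], "turn": 0, "fingers": 0}, {"delta_pos": [4, -0.4, 0], "turn": 0, "fingers": 0}, {"delta_pos": [4, -0.4, 0], "turn": 0, "fingers": 0}])

```text
time_s: 17.52
position: [0.6005, -0.1796, 0.1665]
tcp_rot: [[-0.097, 0.0, 0.995], [-0.995, -0.0, -0.097], [-0.0, -1.0, 0.0]]
force: [-1.8, -0.4, 1.5]
opening: 0.006
```

jog_arm(steps=[{"delta_pos": [1, -0.1, 0], "turn": 0, "fingers": 0}, {"delta_pos": [2, -0.2, 0], "turn": 0, "fingers": 0}, {"delta_pos": [2, -0.2, 0], "turn": 0, "fingers": 0}])

```text
time_s: 17.77
position: [0.6017, -0.1797, 0.1665]
tcp_rot: [[-0.097, -0.001, 0.995], [-0.995, 0.0, -0.097], [-0.0, -1.0, -0.001]]
force: [-4.0, -0.4, 1.7]
opening: 0.008
```

```bash
python3 look.py 13
```

```text
17.7667 [ 0.6017 -0.1797  0.1665] -95.56 0.008 [-4.  -0.4  1.7]
```

View pics/lw13.png

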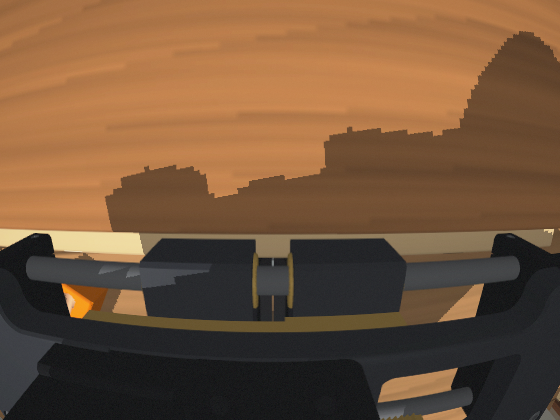

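jog_arm(steps=[{"delta_pos": [1, -0.1, 0], "turn": 0, "fingers": 0}, {"delta_pos": [2, -0.2, 0], "turn": 0, "fingers": 0}, {"delta_pos": [2, -0.2, 0], "turn": 0, "fingers": 0}])

```text
time_s: 18.17
position: [0.6018, -0.1797, 0.1665]
tcp_rot: [[-0.096, -0.006, 0.995], [-0.995, 0.001, -0.096], [-0.0, -1.0, -0.006]]
force: [-8.3, -1.0, 5.3]
opening: 0.003
```

jog_arm(steps=[{"delta_pos": [1, -0.1, 0], "turn": 0, "fingers": 0}, {"delta_pos": [2, -0.2, 0], "turn": 0, "fingers": 0}, {"delta_pos": [2, -0.2, 0], "turn": 0, "fingers": 0}])

```text
time_s: 18.42
position: [0.6018, -0.1797, 0.1665]
tcp_rot: [[-0.096, -0.01, 0.995], [-0.995, 0.002, -0.096], [-0.001, -1.0, -0.01]]
force: [-12.5, -1.1, 8.4]
opening: 0.002
```

The position stays at 0.6018 while the force climbs to 12 N, so the drawer is against its stop. I'll back off and check.

jog_arm(steps=[{"delta_pos": [-5, 0.5, 0], "turn": 0, "fingers": 0}, {"delta_pos": [-15, 1.5, 0], "turn": 0, "fingers": 0}, {"delta_pos": [-35, 3.5, 0], "turn": 0, "fingers": 0}, {"delta_pos": [-60, 6, 10], "turn": 0, "fingers": 0}, {"delta_pos": [-90, 9, 40], "turn": 0, "fingers": 0}, {"delta_pos": [-120, 12, 70], "turn": 0, "fingers": 0}, {"delta_pos": [-130, 45, 100], "turn": 0, "fingers": 0}, {"delta_pos": [-130, 85, 110], "turn": 0, "fingers": 0}, {"delta_pos": [-130, 125, 110], "turn": 0, "fingers": 0}, {"delta_pos": [-130, 165, 110], "turn": 0, "fingers": 0}, {"delta_pos": [-130, 205, 110], "turn": 0, "fingers": 0}, {"delta_pos": [-130, 240, 110], "turn": 0, "fingers": 0}, {"delta_pos": [-130, 240, 110], "turn": 0, "fingers": 0}, {"delta_pos": [-130, 240, 110], "turn": 0, "fingers": 0}])

```text
time_s: 19.58
position: [0.4772, 0.0618, 0.277]
tcp_rot: [[-0.093, 0.004, 0.996], [-0.996, 0.0, -0.093], [-0.001, -1.0, 0.004]]
force: [-0.2, -1.0, -0.1]
opening: 0.005
```

```bash
python3 look.py 14; python3 - <<'E'
from h import *
b=capture("top");capture("scene");cv2.imwrite("pics/t14.png",cv2.resize(b[20:160,285:485],None,fx=4,fy=4,interpolation=2)[:,:,::-1])
for n in("damp_mould","bucket","drawer_front","chest"):
  for c in CI: print(n,c,[(np.round(d["position"],3).tolist(),round(d["confidence"],2)) for d in tip_of(n,c)])
E
```

```text
19.5833 [0.4772 0.0618 0.277 ] -95.32 0.005 [-0.2 -1.  -0.1]
damp_mould scene [([0.576, 0.318, 0.079], 0.86)]
damp_mould top [([0.577, 0.312, 0.08], 0.97), ([0.626, -0.187, 0.004], 0.28)]
bucket scene [([0.745, 0.111, -0.002], 0.6)]
bucket top [([0.749, 0.108, -0.003], 0.92)]
drawer_front scene [([0.614, -0.181, 0.171], 0.65)]
drawer_front top [([0.611, -0.185, 0.177], 0.71)]
chest scene []
chest top [([0.63, -0.187, -0.0], 0.77)]
```

View pics/l14.png

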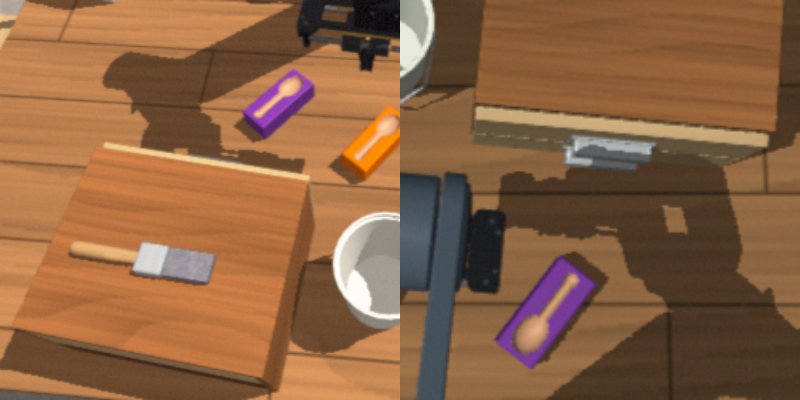

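View pics/t14.png

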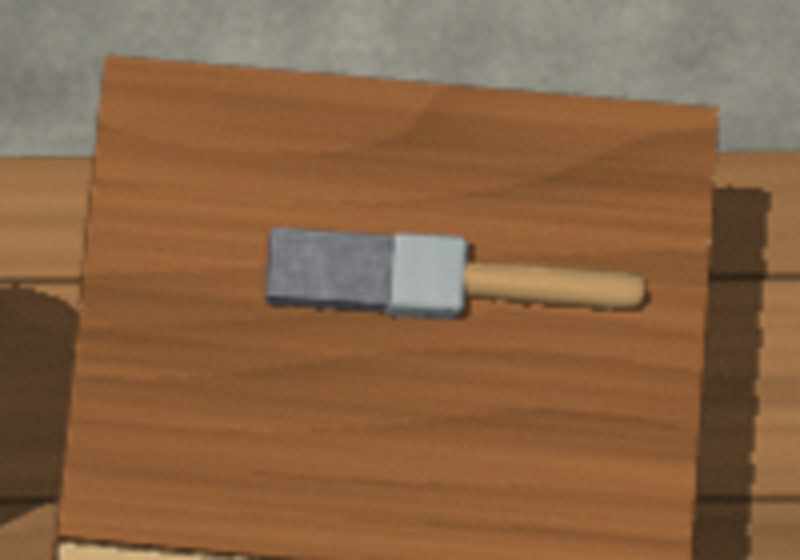

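The panel lies against the carcass: the drawer front is about 16 mm from the chest origin, which is the panel's thickness. Bucket and damp mould are where they started, so I'm handing in.

```bash
python3 -c "from rig import *; print(hand_in())"
```

```text
the job is handed in; nothing more can be done
None
```

I put the dry white mould in the drawer and shut it, finishing at about 20 s of the 61 s limit. The job is handed in, but it reported no verdict.

**Placing:** I gripped the mould on the rack and lifted it clear. I set its low end on the drawer floor and rolled it flat, hollow up, on the right beside the stored mould. It seated at about 12 N before I let go.

**Shutting:** I pushed the front panel at about 0.1 m/s or less, slowing towards the end. The drawer stopped moving while the push force rose from 4 to 12 N, so it was on its stop.

**Last checks:**
- **Drawer:** the panel lies against the carcass, about 16 mm from the chest origin, which is the panel's thickness. The networks' ±4 mm error is as large as the tolerance, so the force stop is the firmer evidence.
- **Moulds in the drawer:** before shutting, both networks put the dry mould about 0.1 m behind the panel and lengthwise, and the stored mould was undisturbed. I could not see either after the drawer closed.
- **Rack and bucket:** the damp mould and the bucket are within about 4 mm of where they started.
- **Disagreements:** my silhouette fit of the stored mould was poor because the chest top hid part of it, so I used its corner pixels instead. In the scene view, the network never found the chest.

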